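# Power up the bench and start a capture

## Task

Start the bench test: first switch on the outlet block by pressing the white-marked end of its red rocker fully down, next switch on the supply's output by pressing the white-marked end of its green rocker fully down, and last press the oscilloscope's yellow key all the way in, hold it for one second and let it go. Leave both rockers on. Only press: do not press the oscilloscope's blue or white key, do not lift, tip or shove the oscilloscope, and leave the jar, spool and circuit board where they are.

Things in the scene. Friction and masses are not known exactly. Their poses are not given: they have to be found in the camera images.
- outlet: Grey outlet block fixed to the bench, 230 (its x) x 80 x 40 mm high; origin at the centre of its underside. The red rocker is on top near its -x end, its pivot 65 mm from the origin towards -x and 47 mm up. A white plug-in adapter (50 x 44 mm) stands on top, centred 72 mm towards +x from the origin, its top 76 mm above the bench. Black bezel around the rocker, 68 x 46 mm, top 44 mm above the bench.
- mains (a joint): Tilt of the red rocker, a flat plate 56 mm long (along the block's x), 34 mm wide and 8 mm thick, pivoting about its middle. -0.2 rad = off (starts at or near this, its white-marked +x end raised), +0.2 rad = fully on (that end down on its stop). It stays where it is left; turning it takes about 1.5 N at the end and up to about 5 N close to the pivot.
- mains_on_end (a point): Point on the upper face of the red rocker, on its centre line, 19 mm from the pivot towards the white-marked end (press here). It moves with the rocker: about 55 mm above the bench when off, 47 mm when on. Its x axis runs along the rocker from the pivot to this end, y across it, z out of the plate.
- supply: Grey bench supply with a black face, lying face up, fixed to the bench, 150 (its x) x 160 x 60 mm high; origin at the centre of its underside. A display on the +x, +y part; a silver knob (28 mm diameter, 16 mm tall, it does not turn) at x 42, y -50 mm; two terminal posts (14 mm diameter, 14 mm tall) at x -15 and -55, y -60 mm; the green rocker's pivot at x -35, y +20 mm, 67 mm up. Black bezel around the rocker, 68 mm (along y) x 46 mm, top 64 mm above the bench.
- output (a joint): Tilt of the green rocker, same make and stiffness as the red one, its 56 mm length lying along the supply's y. -0.2 rad = off (starts at or near this, white-marked +y end raised), +0.2 rad = fully on (that end down on its stop). It stays where it is left.
- output_on_end (a point): Point on the upper face of the green rocker, on its centre line, 19 mm from the pivot towards the white-marked end (press here). It moves with the rocker: about 75 mm above the bench when off, 67 mm when on. Axes as for the red rocker.
- scope: Black oscilloscope lying loose on its back, screen up, 140 (its x) x 200 x 32 mm high, 0.9 kg; origin at the centre of its underside. The screen is on its +y side. Three round keys (20 mm diameter, standing 9 mm above the case) in a row at y -66 mm: blue at x -42, yellow at x 0, white at x +42 mm.
- key_capture (a joint): Travel of the yellow key: 0 = out, 0.005 m = fully in. It springs back; it starts to move at 1 N and is fully in at 3.5 N.
- key_capture_top (a point): Centre of the yellow key's top face, 41 mm above the bench when out. z up, other axes as the oscilloscope's.
- key_menu (a joint): Travel of the blue key (same make): 0 = out. Must not be pressed.
- key_clear (a joint): Travel of the white key (same make): 0 = out. Must not be pressed.
- jar: Small amber jar with a black cap, 48 mm diameter, 60 mm tall; origin at the centre of its underside. Leave alone.
- spool: Solder spool standing on its flange, 56 mm diameter, 40 mm tall; origin at the centre of its underside. Leave alone.
- board: Green circuit board lying flat, 90 (its x) x 150 x 8 mm, parts on top up to 20 mm high; origin at the centre of its underside. Leave alone.

How it is judged (in metres and radians):
On the way, in this order (a step that is already met when the one before it is completed fails the run):
1. the red rocker is switched on (value of joint mains above 0.14 rad), for 0.1 s.
2. the green rocker is switched on (value of joint each of mains, output above 0.14 rad), for 0.1 s.
3. the yellow key is held in for a second (all of step 2 and value of joint key_capture above 0.003 m), for 0.7 s.
At the end, for the whole second after the job is handed in: Both rockers at more than 0.14 rad (on), all three keys out again (under 1.5 mm), the oscilloscope flat, at rest and within 30 mm of where it was, and jar, spool and board within 30 mm of where they were (all of step 2 and value of joint each of key_capture, key_menu, key_clear below 0.0015 m and linear speed of scope below 0.02 m/s and distance of scope from where it was at the start of the episode below 0.03 m and angle between scope's own z axis and vertical below 0.08 rad and not (distance of any of jar, spool, board from where it was at the start of the episode above 0.03 m)); the robot touches nothing.
It fails at once if the green rocker goes over before the red one is on (value of joint mains below 0.1 rad and value of joint output above 0 rad).
It fails at once if the yellow key is pressed before both rockers are on (value of joint any of mains, output below 0.1 rad and value of joint key_capture above 0.003 m).
It fails at once if the blue or the white key is pressed (value of joint any of key_menu, key_clear above 0.003 m).
It fails at once if the oscilloscope is lifted, tipped or shoved more than 30 mm (height (world z) of scope above 0.012 m or angle between scope's own z axis and vertical above 0.15 rad or distance of scope from where it was at the start of the episode above 0.03 m).
It fails at once if the jar, spool or circuit board is moved more than 30 mm or lifted (distance of any of jar, spool, board from where it was at the start of the episode above 0.03 m).
It also fails if it takes over 42 s, if anything falls off the work surface, if the arm or the gripper's body presses on something with over 40 N, if the wrist force passes 120 N, or if a joint passes its speed limit or range.

## Robot

A 6-joint arm with a two-finger parallel gripper is mounted at the origin on the work surface. World frame = base frame: x ahead of the robot, y to its left, z up, the work surface at z = 0. Lengths are in m, angles in degrees, forces in N, time in s.
With the tool pointing down it reaches from about 0.3 to 0.75 m from the base axis. Payload 8.5 kg.
Tool frame: the origin (TCP) lies on the centre line of the jaws, within the pads' length; the fingertips stand 17 mm ahead of it and the grasp point (between the pads) lies 2 mm behind it; z points along the fingers, y is the direction in which the jaws open and shut (so a half turn about z gives the same grasp; the last joint's range is limited). The gripper opens to 85 mm and grips with 20 to 120 N. Pads are 22 mm wide; open, the fingers measure 114 mm over their backs; the gripper's body (76 mm by 85 mm) begins 54 mm behind the grasp point. The pads swing forward as they close: fully open they stand 13 mm farther back than shut.
Start: joints at [-81.606, 21.807, 74.336, -0, 83.858, -12.336], TCP at [0.195, -0.514, 0.248] pointing down, gripper open.
Joint ranges: [-178.18, 178.18], [-50.72, 133.34], [12.68, 142.11], [-81.47, 261.47], [9.98, 163.14], [-165.26, 165.26]. Speed limits (degrees/s): [136.94, 136.94, 180, 180, 180, 180].

## Interface

Orientations are given as a 3x3 rotation matrix whose columns are the frame's x, y, z axes.
In Python, from rig import env, imaging, close_job gives the robot as it stands.
- The arm moves only by the tool step_arm, never from a script. Its argument "steps" is one flat list of numbers, 7 for each row, row after row: the opening, from 0 (shut) to 1 (fully open), then the shift along the tool's x, y, z as a fraction of full scale, then the turn, a rotation vector about the tool's x, y, z as a fraction of full scale. A call has 1 to 10 rows; each row is the pose to reach, as a shift and turn from the pose commanded when the call began, along the tool's axes at that moment; what a row does not reach only later rows make up. Full scale, the value 1, is 0.3 m for a shift and 45 degrees for a turn. A row lasts 1/10 s, in which the tool goes at most 50 mm and 8.59 degrees, less where a joint would pass 70% of its speed; a pose out of reach is approached as far as the arm can. A call with a number of a shift or a turn outside -1 to 1 is refused whole. A call with a gripper value outside its range is refused whole. The fingers move at their own pace and stop on an object; "grip_force" is the grip in N (left out, the last holds). Time passes only in rows, so rows that repeat a pose let the fingers close. It gives the time, the measured TCP pose, the force and the opening at its end, in the units of the state.
- env.observe(): the state, without advancing time (a new reading comes with each control period).
- imaging.get_image(name): name is "scene" or "top" or "wrist"; returns (picture, depth): 480x640x3 uint8, blue, green, red; 480x640 float32, m along the optical axis (not along the pixel's ray), 0 where there is no reading.
- imaging.get_calibration(name): a dict with "camera_matrix" (3x3 intrinsics, pixels), "k1" (the pictures are not rectified: a ray, as slopes to the right and down, at radius r is drawn at 1 + k1 r^2 times it, then the intrinsics apply), "world_from_camera" (4x4, takes a point from camera to world coordinates). Camera axes: x right, y down, z forward; pixel columns grow to the right and rows downward; lengths in m; the calibration is good to about 2 mm. A picture is of the moment at which its call begins: read the wrist's pose just before it. get_calibration takes no time and is no camera call; for the wrist camera it gives the pose at the moment of the call.
- close_job(): hands the job in, once; it reports no verdict.
Trained networks look in the newest picture that a camera, given by its name, has taken for a name from the list of things; names that differ only in an ending like _2 or _b are one class to them, and where a whole thing is asked for, a point or a joint stands for the part that bears it (a point fixed in the world has none). Each returns a list of dicts, best first, with "score" (0 to 1); they miss things now and then, are a little off and sometimes report something else, mostly with a low value. They report only what shows in the picture. A call takes as long as a camera call.
- imaging.spot_in(camera, target): "pixel" ([column, row] in pixels, amid what is visible of it).
- imaging.regions_of(camera, target): "mask" (480x640 bool, what is visible of it) and "pixel" ([column, row] in pixels, amid what is visible of it).
- imaging.pinpoint(camera, target): "pixel" ([column, row] in pixels: a listed point, or the origin of a listed thing).
The state is a dict: "time_s": time; "q": joint angles; "qvel": joint speeds; "joint_efforts": joint torques, N m; "position": TCP position; "tool_rot": TCP orientation; "ft_force": force on the tool from outside, world axes, zero at the start; "wrist_torque": the same for the moment, N m; "grip_width": finger opening in m.
Only numpy, scipy, OpenCV 4.12 (cv2) and the standard library are available. Lean on these libraries where they do the work, as an engineer would, in place of code of your own. Each camera call takes 0.05 s, during which the arm holds its last target.

## Working session

There is one attempt and no reset: what is moved stays moved. The work goes in short steps, Python scripts to look and compute and a tool call to move; the robot and the scene stay as the last step left them, time stands still between calls to the robot, and variables do not carry over. Pictures are saved under pics/ and viewed, and the job is handed in when it is done.

Besides the shell and the picture viewer there is one more tool, called after ">>>" by a JSON object that holds its "method" and its "body". step_arm: Moves the arm, as the interface text tells. Shift numbers are shares of 0.3 m and turn numbers shares of 45 degrees, none past 1 either way. Its arguments: {"type":"object","properties":{"steps":{"type":"array","items":{"type":"number"}},"grip_force":{"type":"number"}},"required":["steps"]}

```bash
ls; mkdir -p pics; cat > h.py <<'E'
import numpy as np, cv2, json
from rig import env, imaging, close_job
def ray(cam,px,cal=None):
    c=cal or imaging.get_calibration(cam); K=np.array(c["camera_matrix"]); k1=c["k1"]
    d=np.array([(px[0]-K[0,2])/K[0,0],(px[1]-K[1,2])/K[1,1]])
    u=d.copy()
    for _ in range(20): u=d/(1+k1*(u@u))
    return np.array([u[0],u[1],1.0]),np.array(c["world_from_camera"])
def atz(cam,px,z,cal=None):
    r,T=ray(cam,px,cal); d=T[:3,:3]@r; o=T[:3,3]; return o+d*(z-o[2])/d[2]
def atd(cam,px,dep,cal=None):
    r,T=ray(cam,px,cal); return (T@np.append(r*dep,1))[:3]
E
python3 - <<'E'
from h import *
o=env.observe(); print(o["time_s"],o["position"],np.round(o["tool_rot"],3).tolist(),o["ft_force"],o["grip_width"])
for c in ["scene","top"]:
    p,d=imaging.get_image(c); cv2.imwrite(f"pics/{c}0.png",p); np.save(f"{c}0.npy",d)
    for n,z in [("outlet",0),("mains_on_end",.055),("supply",0),("output_on_end",.075),("scope",0),("key_capture_top",.041),("jar",0),("spool",0),("board",0)]:
        for r in imaging.pinpoint(c,n)[:2]: print(c,n,round(r["score"],2),np.round(r["pixel"],1),np.round(atz(c,r["pixel"],z),4))
print(env.observe()["time_s"])
E
```

```text
pics
0.0 [ 0.19462523 -0.51411214  0.2476805 ] [[0.935, 0.354, -0.0], [0.354, -0.935, 0.002], [0.0, -0.001, -1.0]] [ 0.32160512 -0.25345084 -0.544491  ] 0.08564840557114696
scene outlet 0.86 [299.8 256.2] [ 0.5301 -0.0089 -0.    ]
scene mains_on_end 0.73 [278.3 233.4] [ 0.4813 -0.0257  0.055 ]
scene mains_on_end 0.2 [422.5 232.8] [0.7288 0.1917 0.055 ]
scene supply 0.59 [210.9 320.6] [ 0.5207 -0.2635  0.    ]
scene output_on_end 0.88 [209.9 277.6] [ 0.4884 -0.2237  0.075 ]
scene scope 0.61 [360.9 185.5] [0.4674 0.3023 0.    ]
scene key_capture_top 0.59 [342.8 182.8] [0.4565 0.2356 0.041 ]
scene key_capture_top 0.48 [422.1 231.8] [0.7194 0.2083 0.041 ]
scene jar 0.91 [422.5 232.8] [0.702  0.2479 0.    ]
scene spool 0.8 [290.9 362.5] [ 0.7129 -0.2241  0.    ]
scene board 0.63 [394.2 301.1] [0.7738 0.0263 0.    ]
top outlet 0.93 [326.7 257.1] [ 0.5265 -0.0135  0.    ]
top mains_on_end 0.52 [328.9 271.1] [ 0.4879 -0.0187  0.055 ]
top supply 0.78 [425.2 258.7] [ 0.5235 -0.2666  0.    ]
top output_on_end 0.81 [413.2 269.8] [ 0.4908 -0.2229  0.075 ]
top scope 0.96 [205.6 269.8] [0.4918 0.2971 0.    ]
top scope 0.17 [225.6 187.4] [0.7071 0.2513 0.    ]
top key_capture_top 0.4 [224.4 281.5] [0.461  0.2404 0.041 ]
top jar 0.9 [222.9 190. ] [0.7001 0.2582 0.    ]
top spool 0.96 [407.4 184. ] [ 0.7187 -0.2233  0.    ]
top board 0.87 [312.8 163.8] [0.7709 0.0241 0.    ]
1.0
```

View pics/top0.png

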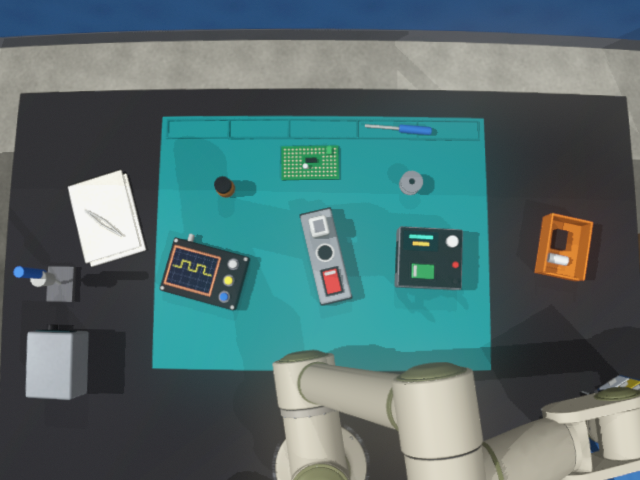

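View pics/scene0.png

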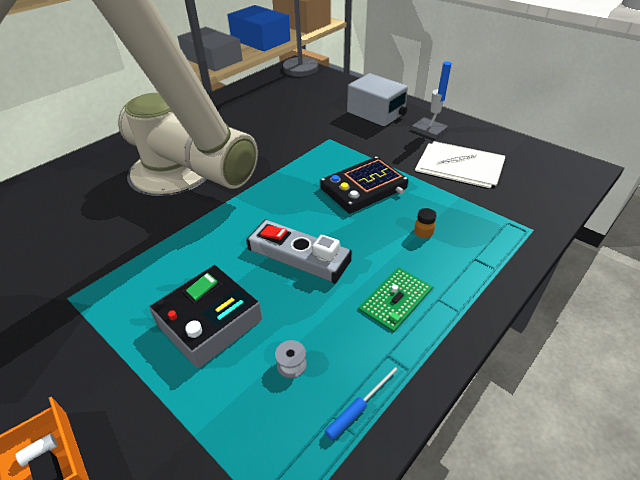

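Top view: red rocker at the robot-side end of the outlet (~332,282), green rocker at (423,271), and the scope's yellow key at (228,281). Next I'll get each thing's orientation from its world points.

```bash
cat > fit.py <<'E'
from h import *
def cloud(cam,mask,d,cal):
    v,u=np.nonzero(mask&(d>0)); K=np.array(cal["camera_matrix"])
    a=np.stack([(u-K[0,2])/K[0,0],(v-K[1,2])/K[1,1]],1); w=a.copy()
    for _ in range(20): w=a/(1+cal["k1"]*(w**2).sum(1,keepdims=True))
    z=d[v,u]; T=np.array(cal["world_from_camera"])
    return np.c_[w*z[:,None],z]@T[:3,:3].T+T[:3,3]
def fit(cam,n,d,zlo,zhi):
    for r in imaging.regions_of(cam,n)[:1]:
        P=cloud(cam,r["mask"],d,imaging.get_calibration(cam))
        Q=P[(P[:,2]>zlo)&(P[:,2]<zhi)]
        (c,s,a)=cv2.minAreaRect((Q[:,:2]*1000).astype(np.float32))
        print(cam,n,round(r["score"],2),len(Q),"z",np.round(np.median(Q[:,2]),4),"c",np.round(c,1),"s",np.round(s,1),"ang",round(a,1))
E
python3 - <<'E'
from fit import *
for c in ["top","scene"]:
    p,d=imaging.get_image(c)
    fit(c,"outlet",d,.03,.05); fit(c,"mains",d,.03,.07); fit(c,"supply",d,.05,.07); fit(c,"output",d,.05,.09);fit(c,"scope",d,.02,.04);fit(c,"key_capture",d,.02,.06)
print(env.observe()["time_s"])
p=cv2.imread("pics/top0.png"); cv2.imwrite("pics/topz.png",cv2.resize(p[200:330,150:480],None,fx=2.4,fy=2.4,interpolation=cv2.INTER_CUBIC))
E
```

```text
top outlet 0.77 2362 z 0.0419 c [527.2  -9.3] s [235.9  80. ] ang 13.7
top mains 0.7 330 z 0.0518 c [463.5 -25. ] s [57.  35.8] ang 13.7
top supply 0.71 3501 z 0.0629 c [ 522.1 -267.4] s [161.1 151.7] ang 87.2
top output 0.7 315 z 0.0722 c [ 488. -246.] s [55.3 34.9] ang 87.6
top scope 0.84 4100 z 0.0339 c [489.6 291.9] s [201.1 155.5] ang 74.9
scene outlet 0.58 2118 z 0.0414 c [527.  -11.6] s [237.1  82.1] ang 13.6
scene mains 0.75 275 z 0.0519 c [460.5 -20. ] s [58.5 50.8] ang 14.2
scene supply 0.61 4645 z 0.0626 c [ 523.9 -268.8] s [159.7 151.1] ang 87.3
scene scope 0.67 2442 z 0.0339 c [487.5 290.6] s [200.  158.9] ang 74.6
scene key_capture 0.42 303 z 0.0379 c [703.1 247.8] s [49.3 46.7] ang 28.7
1.7
```

View pics/topz.png

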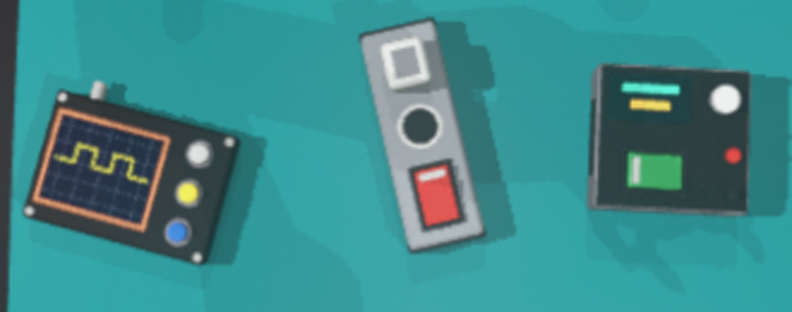

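>>> {"method": "step_arm", "body": {"steps": [0,0.74,-0.6,0.08,0,0,0.156,0,0.74,-0.6,0.08,0,0,0.156,0,0.74,-0.6,0.08,0,0,0.156,0,0.74,-0.6,0.08,0,0,0.156,0,0.74,-0.6,0.08,0,0,0.156,0,0.74,-0.6,0.08,0,0,0.156,0,0.74,-0.6,0.08,0,0,0.156], "grip_force": 40}}

```text
time_s: 2.4
position: [0.3397, -0.2639, 0.2243]
tool_rot: [[0.97, 0.242, 0.0], [0.242, -0.97, 0.001], [0.0, -0.001, -1.0]]
ft_force: [-0.3, 0.8, -0.6]
grip_width: 0.0001
```

```bash
cat >> h.py <<'E'
def togo(x,y,z,yaw=None):
    o=env.observe(); R=np.array(o["tool_rot"]); p=np.array(o["position"])
    print("t",round(o["time_s"],2),"pos",np.round(p,4),"F",np.round(o["ft_force"],1),"w",round(o["grip_width"],4),"yaw",round(np.degrees(np.arctan2(R[1,0],R[0,0])),2),"zax",np.round(R[:,2],3))
    print("shift frac",np.round(R.T@(np.array([x,y,z])-p)/.3,3), "yaw frac", None if yaw is None else round((np.degrees(np.arctan2(R[1,0],R[0,0]))-yaw)/45,3))
E
python3 -c "
from h import *
togo(.4825,-.021,.2,13.7)
p=cv2.imread('pics/top0.png');h=cv2.cvtColor(p,cv2.COLOR_BGR2HSV)
m=cv2.inRange(h,(22,120,150),(35,255,255));m[:,:215]=0;m[:265]=0;m[300:]=0;m[:,245:]=0
v,u=np.nonzero(m);print(len(u),u.mean(),v.mean(),atz('top',(u.mean(),v.mean()),.041))"
```

```text
t 2.4 pos [ 0.3397 -0.2639  0.2243] F [-0.3  0.8 -0.6] w 0.0001 yaw 13.98 zax [ 0.     0.001 -1.   ]
shift frac [ 0.657 -0.671  0.082] yaw frac 0.006
45 228.0 280.0 [0.46476865 0.23145552 0.041     ]
```

>>> {"method": "step_arm", "body": {"steps": [0,0.657,-0.671,0.08,0,0,0.006,0,0.657,-0.671,0.08,0,0,0.006,0,0.657,-0.671,0.08,0,0,0.006,0,0.657,-0.671,0.08,0,0,0.006,0,0.657,-0.671,0.08,0,0,0.006,0,0.657,-0.671,0.08,0,0,0.006,0,0.657,-0.671,0.08,0,0,0.006,0,0.657,-0.671,0.08,0,0,0.006]}}

```text
time_s: 3.2
position: [0.4825, -0.0254, 0.2002]
tool_rot: [[0.972, 0.233, -0.0], [0.233, -0.972, -0.0], [-0.0, 0.0, -1.0]]
ft_force: [-0.2, -0.5, 0.5]
grip_width: -0.0002
```

```bash
python3 -c "
from fit import *
togo(.4825,-.021,.09,13.7)
cal=imaging.get_calibration('wrist');print(np.round(np.array(cal['world_from_camera'])[:3,3],3))
p,d=imaging.get_image('wrist');cv2.imwrite('pics/w1.png',p)
for r in imaging.pinpoint('wrist','mains_on_end')[:2]: print(r['score'],r['pixel'],atz('wrist',r['pixel'],.055,cal), d[int(r['pixel'][1]),int(r['pixel'][0])])
fit('wrist','mains',d,.03,.07)
"
```

```text
t 3.2 pos [ 0.4825 -0.0254  0.2002] F [-0.2 -0.5  0.5] w -0.0002 yaw 13.5 zax [-0. -0. -1.]
shift frac [ 0.004 -0.014  0.367] yaw frac -0.004
[ 0.564 -0.005  0.326]
0.8 [312.5, 223.9] [ 0.48174851 -0.01872285  0.055     ] 0.28354588
wrist mains 0.73 2474 z 0.0519 c [463.3 -24.5] s [56.1 34.7] ang 14.5
```

View pics/w1.png

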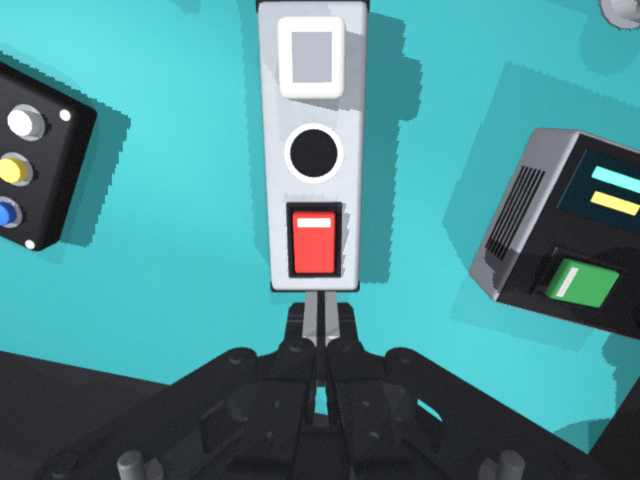

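>>> {"method": "step_arm", "body": {"steps": [0,0.011,-0.018,0.15,0,0,0,0,0.011,-0.018,0.3,0,0,0,0,0.011,-0.018,0.38,0,0,0,0,0.011,-0.018,0.4,0,0,0,0,0.011,-0.018,0.41,0,0,0,0,0.011,-0.018,0.42,0,0,0,0,0.011,-0.018,0.43,0,0,0,0,0.011,-0.018,0.44,0,0,0,0,0.011,-0.018,0.44,0,0,0]}}

```text
time_s: 4.25
position: [0.4847, -0.0193, 0.0686]
tool_rot: [[0.973, 0.232, 0.001], [0.232, -0.973, -0.0], [0.001, 0.001, -1.0]]
ft_force: [0.3, 0.1, 1.4]
grip_width: 0.0
```

>>> {"method": "step_arm", "body": {"steps": [0,0,0,0.004,0,0,0,0,0,0,0.008,0,0,0,0,0,0,0.01,0,0,0,0,0,0,0.01,0,0,0]}}

```text
time_s: 4.65
position: [0.4846, -0.0192, 0.0654]
tool_rot: [[0.973, 0.232, 0.001], [0.232, -0.973, -0.0], [0.001, 0.0, -1.0]]
ft_force: [2.5, 0.4, 3.0]
grip_width: 0.0001
```

>>> {"method": "step_arm", "body": {"steps": [0,0,0,0.004,0,0,0,0,0,0,0.004,0,0,0]}}

```text
time_s: 4.85
position: [0.4847, -0.0192, 0.0649]
tool_rot: [[0.973, 0.233, 0.001], [0.233, -0.973, -0.0], [0.001, 0.001, -1.0]]
ft_force: [2.6, 0.7, 11.3]
grip_width: -0.0003
```

>>> {"method": "step_arm", "body": {"steps": [0,0,0,0.004,0,0,0,0,0,0,0.004,0,0,0]}}

```text
time_s: 5.05
position: [0.4848, -0.0192, 0.0646]
tool_rot: [[0.973, 0.233, 0.002], [0.233, -0.973, -0.001], [0.002, 0.001, -1.0]]
ft_force: [-2.0, 2.4, 23.8]
grip_width: -0.0
```

>>> {"method": "step_arm", "body": {"steps": [0,0,0,-0.1,0,0,0,0,0,0,-0.25,0,0,0,0,0,0,-0.4,0,0,0,0,0,0,-0.45,0,0,0,0,0,0,-0.45,0,0,0]}}

```text
time_s: 5.55
position: [0.4843, -0.0192, 0.1995]
tool_rot: [[0.973, 0.233, 0.002], [0.233, -0.973, -0.001], [0.002, 0.001, -1.0]]
ft_force: [1.0, 1.1, -0.3]
grip_width: 0.0002
```

```bash
python3 -c "
from fit import *
togo(.4895,-.224,.2,None)
cal=imaging.get_calibration('wrist')
p,d=imaging.get_image('wrist');cv2.imwrite('pics/w2.png',p)
r=imaging.regions_of('wrist','mains')[0];P=cloud('wrist',r['mask'],d,cal)
u=np.array([np.cos(np.radians(13.7)),np.sin(np.radians(13.7))]);s=(P[:,:2]-[.4633,-.0247])@u
ok=(abs(s)<.026)&(P[:,2]>.044)
print(r['score'],ok.sum(),'tilt',-np.polyfit(s[ok],P[ok,2],1)[0],np.polyfit(s[ok],P[ok,2],1)[1])
r=imaging.regions_of('wrist','output')[:1]
for q in imaging.pinpoint('wrist','output_on_end')[:1]: print(q['score'],q['pixel'],atz('wrist',q['pixel'],.075,cal))
"
```

```text
t 5.55 pos [ 0.4843 -0.0192  0.1995] F [ 1.   1.1 -0.3] w 0.0002 yaw 13.45 zax [ 0.002 -0.001 -1.   ]
shift frac [-0.142  0.668 -0.001] yaw frac None
0.87 2537 tilt 0.1959844484759691 0.051310238020473485
0.56 [575.4, 288.9] [ 0.48633028 -0.22850438  0.075     ]
```

View pics/w2.png

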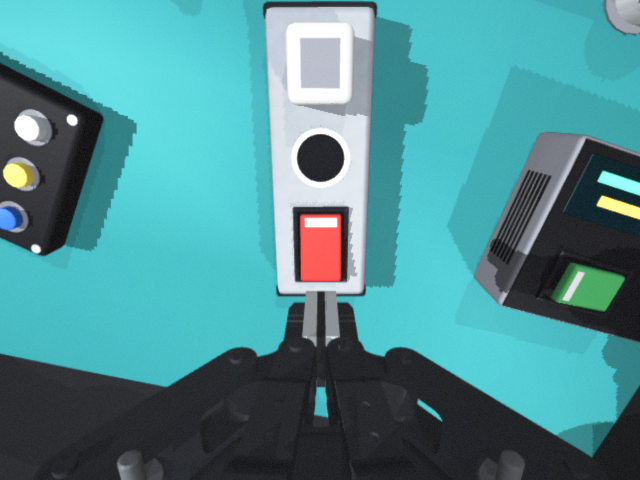

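>>> {"method": "step_arm", "body": {"steps": [0,-0.142,0.668,0,0,0,0.361,0,-0.142,0.668,0,0,0,0.361,0,-0.142,0.668,0,0,0,0.361,0,-0.142,0.668,0,0,0,0.361,0,-0.142,0.668,0,0,0,0.361,0,-0.142,0.668,0,0,0,0.361]}}

```text
time_s: 6.35
position: [0.4888, -0.2248, 0.1963]
tool_rot: [[0.999, -0.051, -0.003], [-0.051, -0.999, 0.002], [-0.003, -0.002, -1.0]]
ft_force: [-0.5, -0.1, -0.7]
grip_width: 0.0001
```

```bash
python3 -c "
from fit import *
cal=imaging.get_calibration('wrist')
p,d=imaging.get_image('wrist');cv2.imwrite('pics/w3.png',p)
for q in imaging.pinpoint('wrist','output_on_end')[:1]: print(q['score'],q['pixel'],atz('wrist',q['pixel'],.075,cal))
fit('wrist','output',d,.06,.09)
togo(.4895,-.224,.1,-2.8)
"
```

```text
0.75 [322.8, 235.9] [ 0.48733767 -0.22586683  0.075     ]
wrist output 0.87 3245 z 0.0722 c [ 486.  -242.5] s [57.2 38.1] ang 87.7
t 6.5 pos [ 0.4893 -0.2225  0.1974] F [0.5 0.1 0.8] w 0.0001 yaw -2.73 zax [-0.001  0.001 -1.   ]
shift frac [0.001 0.005 0.325] yaw frac 0.002
```

View pics/w3.png

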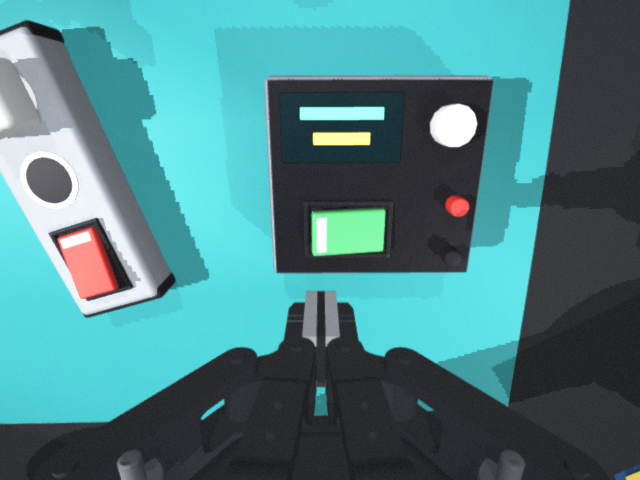

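>>> {"method": "step_arm", "body": {"steps": [0,-0.003,0,0.15,0,0,0,0,-0.003,0,0.28,0,0,0,0,-0.003,0,0.33,0,0,0,0,-0.003,0,0.345,0,0,0,0,-0.003,0,0.355,0,0,0,0,-0.003,0,0.363,0,0,0,0,-0.003,0,0.37,0,0,0,0,-0.003,0,0.37,0,0,0]}}

```text
time_s: 7.3
position: [0.4889, -0.2239, 0.0875]
tool_rot: [[0.999, -0.049, 0.001], [-0.049, -0.999, -0.001], [0.001, 0.001, -1.0]]
ft_force: [0.4, 1.7, 1.0]
grip_width: 0.0
```

>>> {"method": "step_arm", "body": {"steps": [0,0,0,0.004,0,0,0,0,0,0,0.007,0,0,0,0,0,0,0.01,0,0,0,0,0,0,0.01,0,0,0]}}

```text
time_s: 7.7
position: [0.4889, -0.2239, 0.0846]
tool_rot: [[0.999, -0.049, 0.001], [-0.049, -0.999, -0.0], [0.001, 0.0, -1.0]]
ft_force: [0.5, 3.9, 9.7]
grip_width: 0.0003
```

>>> {"method": "step_arm", "body": {"steps": [0,0,0,0.004,0,0,0,0,0,0,0.004,0,0,0]}}

```text
time_s: 7.9
position: [0.489, -0.224, 0.0844]
tool_rot: [[0.999, -0.049, 0.002], [-0.049, -0.999, -0.001], [0.002, 0.001, -1.0]]
ft_force: [-1.0, 5.6, 18.5]
grip_width: 0.0002
```

On its stop. Retract and check.

>>> {"method": "step_arm", "body": {"steps": [0,0,0,-0.1,0,0,0,0,0,0,-0.25,0,0,0,0,0,0,-0.38,0,0,0,0,0,0,-0.38,0,0,0,0,0,0,-0.38,0,0,0]}}

```text
time_s: 8.4
position: [0.4884, -0.2242, 0.1968]
tool_rot: [[0.999, -0.049, 0.0], [-0.049, -0.999, -0.001], [0.0, 0.001, -1.0]]
ft_force: [-1.0, -0.0, -1.0]
grip_width: 0.0
```

```bash
python3 -c "
from fit import *
cal=imaging.get_calibration('wrist')
p,d=imaging.get_image('wrist');cv2.imwrite('pics/w4.png',p)
for n,piv,a in (('output',[.487,-.245],87.2),('mains',[.4633,-.0247],13.7)):
  r=imaging.regions_of('wrist',n)[0];P=cloud('wrist',r['mask'],d,cal)
  u=np.array([np.cos(np.radians(a)),np.sin(np.radians(a))]);s=(P[:,:2]-piv)@u
  ok=(abs(s)<.024)&(P[:,2]>.044)
  print(n,r['score'],ok.sum(),'tilt',-np.polyfit(s[ok],P[ok,2],1)[0],np.polyfit(s[ok],P[ok,2],1)[1])
togo(.465,.231,.2,-15)
"
```

```text
Traceback (most recent call last):
TypeError: expected non-empty vector for x
```

View pics/w4.png

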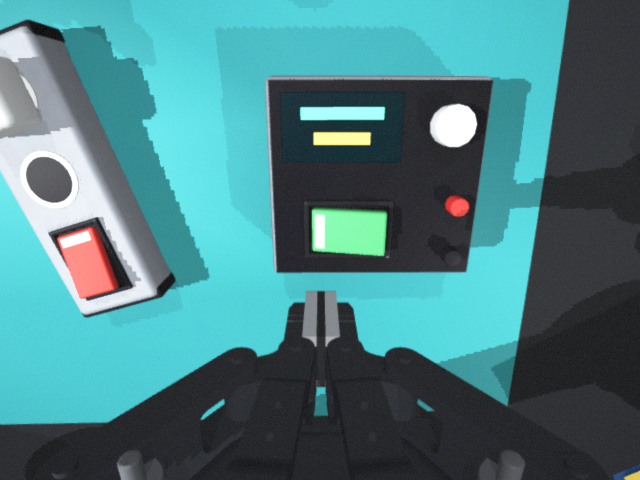

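```bash
python3 -c "
from fit import *
cal=imaging.get_calibration('wrist')
p,d=imaging.get_image('wrist');h=cv2.cvtColor(p,cv2.COLOR_BGR2HSV)
m=cv2.inRange(h,(50,90,100),(80,255,255))>0
m[:200]=0;m[262:]=0;m[:,:308]=0;m[:,395:]=0
m2=(cv2.inRange(h,(0,120,120),(8,255,255))>0);m2[:220]=0;m2[305:]=0;m2[:,:50]=0;m2[:,125:]=0
for n,piv,a,mm in (('output',[.487,-.245],87.2,m),('mains',[.4633,-.0247],13.7,m2)):
  P=cloud('wrist',mm,d,cal)
  u=np.array([np.cos(np.radians(a)),np.sin(np.radians(a))]);s=(P[:,:2]-piv)@u
  ok=(abs(s)<.024)&(P[:,2]>.044)
  print(n,len(P),ok.sum(),'tilt',-np.polyfit(s[ok],P[ok,2],1)[0],np.polyfit(s[ok],P[ok,2],1)[1])
togo(.465,.231,.2,-15)
"
```

```text
output 2937 2639 tilt 0.204012540246359 0.07101446382796622
mains 2018 1761 tilt 0.20483358568509866 0.05065011754242703
t 8.55 pos [ 0.488  -0.2238  0.1952] F [ 0.3 -1.2  0. ] w -0.0001 yaw -2.82 zax [-0.003  0.002 -1.   ]
shift frac [-0.151 -1.51  -0.013] yaw frac 0.271
```

>>> {"method": "step_arm", "body": {"steps": [0,-0.075,-0.755,0,0,0,0.135,0,-0.075,-0.755,0,0,0,0.135,0,-0.075,-0.755,0,0,0,0.135,0,-0.075,-0.755,0,0,0,0.135,0,-0.075,-0.755,0,0,0,0.135,0,-0.075,-0.755,0,0,0,0.135]}}

```text
time_s: 9.15
position: [0.4762, 0.0064, 0.1957]
tool_rot: [[0.989, -0.15, -0.003], [-0.15, -0.989, 0.001], [-0.003, -0.001, -1.0]]
ft_force: [-0.6, 0.1, 0.9]
grip_width: -0.0002
```

```bash
python3 -c "
from fit import *
togo(.465,.231,.2,-15)
"
```

```text
t 9.15 pos [0.4762 0.0064 0.1957] F [-0.6  0.1  0.9] w -0.0002 yaw -8.65 zax [-0.003  0.001 -1.   ]
shift frac [-0.149 -0.734 -0.013] yaw frac 0.141
```

>>> {"method": "step_arm", "body": {"steps": [0,-0.149,-0.734,0,0,0,0.141,0,-0.149,-0.734,0,0,0,0.141,0,-0.149,-0.734,0,0,0,0.141,0,-0.149,-0.734,0,0,0,0.141,0,-0.149,-0.734,0,0,0,0.141,0,-0.149,-0.734,0,0,0,0.141,0,-0.149,-0.734,0,0,0,0.141]}}

```text
time_s: 9.85
position: [0.467, 0.2274, 0.1958]
tool_rot: [[0.965, -0.262, -0.002], [-0.262, -0.965, -0.001], [-0.001, 0.001, -1.0]]
ft_force: [0.5, -0.6, -0.0]
grip_width: 0.0003
```

```bash
python3 -c "
from fit import *
cal=imaging.get_calibration('wrist')
p,d=imaging.get_image('wrist');cv2.imwrite('pics/w5.png',p)
for q in imaging.pinpoint('wrist','key_capture_top')[:2]: print(q['score'],q['pixel'],atz('wrist',q['pixel'],.041,cal))
for q in imaging.regions_of('wrist','key_capture')[:1]: 
  P=cloud('wrist',q['mask'],d,cal);print(q['pixel'],len(P),np.median(P,0)); P=P[P[:,2]>.038]; print(P.mean(0),len(P))
togo(.465,.231,.07,-15)
"
```

```text
0.69 [315.6, 223.3] [0.46630474 0.23178217 0.041     ]
[317.9, 225.1] 454 [0.46551014 0.23254815 0.041019  ]
[0.46469077 0.23266949 0.04104954] 407
t 10.0 pos [0.4673 0.2266 0.1964] F [ 0.2 -0.1  0.1] w -0.0002 yaw -15.33 zax [-0.001 -0.    -1.   ]
shift frac [-0.011 -0.012  0.421] yaw frac -0.007
```

View pics/w5.png

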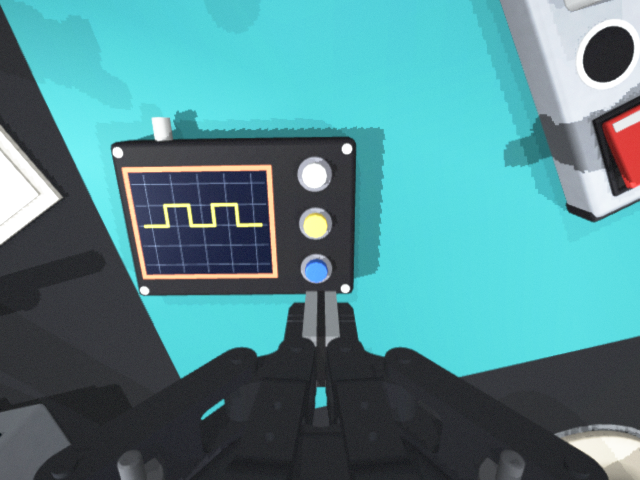

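Yellow key at (316,223), world (0.4655, 0.232). The fingertip row clears blue and white.

>>> {"method": "step_arm", "body": {"steps": [0,-0.01,-0.016,0.15,0,0,0,0,-0.01,-0.016,0.3,0,0,0,0,-0.01,-0.016,0.4,0,0,0,0,-0.01,-0.016,0.44,0,0,0,0,-0.01,-0.016,0.45,0,0,0,0,-0.01,-0.016,0.458,0,0,0,0,-0.01,-0.016,0.458,0,0,0]}}

```text
time_s: 10.7
position: [0.4661, 0.2333, 0.0605]
tool_rot: [[0.965, -0.263, 0.002], [-0.263, -0.965, 0.001], [0.002, -0.001, -1.0]]
ft_force: [0.1, 0.3, 0.5]
grip_width: -0.0001
```

>>> {"method": "step_arm", "body": {"steps": [0,0,0,0.006,0,0,0,0,0,0,0.012,0,0,0,0,0,0,0.018,0,0,0,0,0,0,0.023,0,0,0,0,0,0,0.023,0,0,0]}}

```text
time_s: 11.2
position: [0.4659, 0.2334, 0.053]
tool_rot: [[0.965, -0.263, 0.002], [-0.263, -0.965, 0.0], [0.002, -0.001, -1.0]]
ft_force: [1.1, -0.5, 4.9]
grip_width: -0.0003
```

>>> {"method": "step_arm", "body": {"steps": [0,0,0,0.002,0,0,0,0,0,0,0.002,0,0,0,0,0,0,0.002,0,0,0,0,0,0,0.002,0,0,0,0,0,0,0.002,0,0,0,0,0,0,0.002,0,0,0,0,0,0,0.002,0,0,0,0,0,0,0.002,0,0,0,0,0,0,0.002,0,0,0,0,0,0,0.002,0,0,0]}}

```text
time_s: 12.2
position: [0.4659, 0.2334, 0.0529]
tool_rot: [[0.965, -0.263, 0.002], [-0.263, -0.965, 0.0], [0.002, -0.001, -1.0]]
ft_force: [-0.2, -1.3, 12.3]
grip_width: -0.0002
```

>>> {"method": "step_arm", "body": {"steps": [0,0,0,-0.03,0,0,0,0,0,0,-0.12,0,0,0,0,0,0,-0.25,0,0,0,0,0,0,-0.4,0,0,0,0,0,0,-0.48,0,0,0,0,0,0,-0.48,0,0,0,0,0,0,-0.48,0,0,0]}}

```text
time_s: 12.9
position: [0.4649, 0.2332, 0.1956]
tool_rot: [[0.965, -0.263, -0.001], [-0.263, -0.965, -0.0], [-0.001, 0.0, -1.0]]
ft_force: [0.6, -0.1, -0.3]
grip_width: 0.0001
```

```bash
python3 -c "
from fit import *
cal=imaging.get_calibration('wrist')
p,d=imaging.get_image('wrist');cv2.imwrite('pics/w6.png',p)
for n in ('key_capture','key_menu','key_clear'):
  for q in imaging.regions_of('wrist',n)[:1]:
    P=cloud('wrist',q['mask'],d,cal);print(n,round(q['score'],2),q['pixel'],np.round(np.median(P,0),4))
p,d=imaging.get_image('top');cv2.imwrite('pics/top1.png',p)
fit('top','scope',d,.02,.04);fit('top','outlet',d,.03,.05)
for n in ['jar','spool','board']:
  for r in imaging.pinpoint('top',n)[:1]: print(n,round(r['score'],2),np.round(atz('top',r['pixel'],0),4))
h=cv2.cvtColor(p,cv2.COLOR_BGR2HSV);cal=imaging.get_calibration('top')
for n,piv,a in (('output',[.488,-.246],87.2),('mains',[.4635,-.0250],13.7)):
  for r in imaging.regions_of('top',n)[:1]:
    P=cloud('top',r['mask'],d,cal)
    u=np.array([np.cos(np.radians(a)),np.sin(np.radians(a))]);s=(P[:,:2]-piv)@u
    ok=(abs(s)<.024)&(P[:,2]>.044)
    if ok.sum()>9: print(n,ok.sum(),'tilt',-np.polyfit(s[ok],P[ok,2],1)[0])
togo(.465,.231,.2,-15)
"
```

```text
key_capture 0.78 [322.4, 223.4] [0.4652 0.2326 0.041 ]
key_menu 0.87 [322.3, 264.8] [0.425 0.243 0.041]
key_clear 0.65 [318.7, 174.7] [0.5052 0.2225 0.0411]
top scope 0.91 963 z 0.0331 c [489.8 292.9] s [202.6 156.5] ang 75.3
top outlet 0.73 2379 z 0.0417 c [527.2  -8.8] s [235.7  80.8] ang 13.6
jar 0.88 [0.7073 0.2528 0.    ]
spool 0.86 [ 0.7262 -0.2263  0.    ]
board 0.97 [0.766 0.028 0.   ]
output 298 tilt 0.18790163200581933
t 13.5 pos [0.4653 0.2333 0.1957] F [-0.7 -0.1  0.2] w -0.0003 yaw -15.22 zax [-0. -0. -1.]
shift frac [ 0.001  0.008 -0.014] yaw frac -0.005
```

View pics/w6.png

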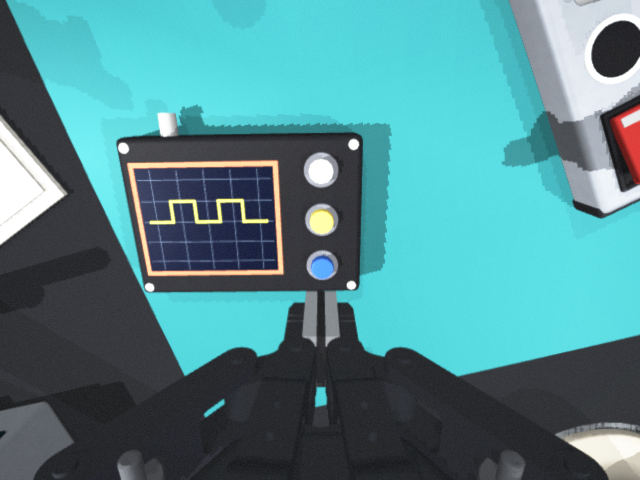

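View pics/top1.png

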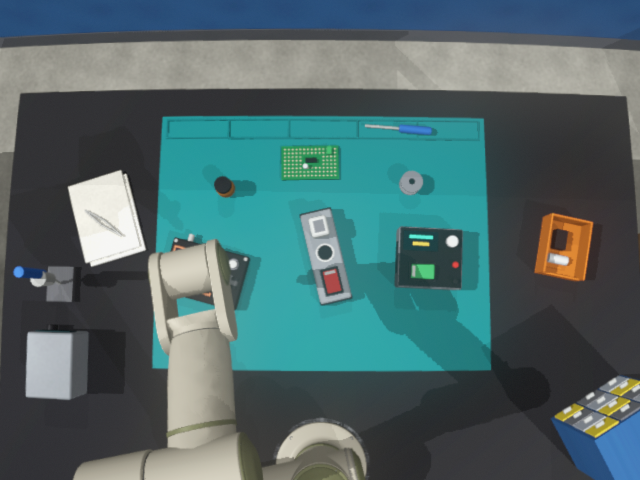

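The keys are out (tops at 41 mm), both rockers are on, nothing else has moved, and the tool is clear at 0.196 m. Handing in.

```bash
python3 -c "
from rig import close_job
print(close_job())"
```

```text
the job is handed in; nothing more can be done
None
```

The bench test is started, and I handed the job in at about 13.5 s of the 42 s allowed. I switched on the red rocker first and the green one second. Then I held the yellow key fully in for about one second and let it go.

**Rockers:** I pressed the red one to its stop at about 24 N and the green one at about 18 N. Depth images after both presses gave tilts of about +0.205 rad (red) and +0.204 rad (green). In the last top picture green again read about +0.19 rad. The network did not find the red rocker in that picture, so I could not re-measure it. It looked unchanged, and nothing touched it after the earlier reading.

**Yellow key:** the tool reached full-in depth with 5–12 N on the key, against the 3.5 N it needs. Afterwards all three keys stood at 41 mm, which is fully out.

**Other objects:** the oscilloscope had shifted about 1 mm, within measurement noise. The jar, spool and board were within about 9 mm of their first readings, which is the scatter of the detector, and they look unmoved in the pictures. The tool was clear of everything, at 0.196 m height.

**Disagreement:** one network call for the green rocker returned a wrong region, so I measured both tilts from colour masks instead.

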